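# Put a thread spool away in a push-to-open drawer

## Task

Put the thread spool that stands by itself on the bench away in the thread box: press the handleless drawer front inward until its touch latch lets go and the drawer springs out, stand the spool upright in the empty pocket beside the other two, then press the drawer home until the latch catches again and it stays shut. How far the latch must be pressed is not known and differs between opening and closing, so go by feel and press gently, never with more than 15 N, or the latch breaks; leave everything else on the bench where it is.

Things in the scene. Friction and masses are not known exactly. Their poses are not given: they have to be found in the camera images.
- thread_box: Low wooden box with one handleless drawer, fixed to the bench; carcass 150 deep (x), 230 wide (y), 76 mm high. Origin: middle of its underside, on the bench; x points inward from the drawer front to the back, y left, z up. The top board ends at x = -75 mm. A push-push latch is hidden inside: once tripped, withdraw at least 85 mm and the drawer follows the finger out.
- drawer_front (a point): Middle of the outer face of the drawer front, a plain block 206 wide, 49 high (13 to 62 mm above the bench), 24 mm thick; it moves with the drawer, axes as the box (x inward). Shut, it stands 22 to 25 mm proud of the carcass. To trip or relatch, press inward until the force rises steeply (over 10 N/mm) on a rubber buffer 1 to 2 mm behind the trip point, then let go. Over 15 N breaks the latch.
- thread_drawer (a joint): Drawer travel in m: 0.072 sprung open; latched shut it rests between 0.000 and 0.003; smaller or negative is pressed deeper. A spring pushes it out with 2.5 N when shut, 1 N when open. The buffer lies 6 to 19 mm inward of the latched rest: hidden, differs each time, and not the same for opening as for closing. Relatched, it comes back out to its rest when let go; let go too early it springs open again.
- pocket_left (a point): Centre of the floor of the left of three round pockets in the drawer, 33.5 mm across, 10 deep, floor 18 mm above the bench, 62 mm apart across the drawer, 54 mm behind the front's outer face; moves with the drawer, axes as the box. Open, 30 mm lie free from its centre to the front block and 40 mm to the carcass. Two pockets hold spools, one is empty, a different one each time.
- pocket_middle (a point): The same for the middle pocket.
- pocket_right (a point): The same for the right pocket.
- spool_centre (a point): Centre, half-way up, of the thread spool to put away: 29 mm across, 41 mm high, 30 g, standing upright by itself on the open bench, left of the thread box.
- spool_a_centre (a point): Centre of another spool of the same size, which already stands in a pocket of the drawer.
- spool_b_centre (a point): Centre of the second spool in the drawer, same size.
- wax: Bystander: wax block 32x50x18 mm lying on the bench near the spool; origin at the middle of its underside.
- tin: Bystander: round tin 61 mm across, 58 mm high, on the bench left of the spool; origin at the middle of its underside.
- tape_roll: Bystander: roll of tape 83 mm across, 19 mm high, lying on the back part of the thread box's top; origin at the middle of its underside.
Things that resemble listed ones, but are neither listed nor needed, are in the scene too. Leave any pink, red or yellow look-alike of the part that bears spool_centre alone.

How it is judged:
By the outcome, as a careful person would: the job done as asked, in the order asked, and still so for the second after the job is handed in, with the robot touching nothing.
It also fails if it takes over 72 s, if anything falls off the work surface, if the arm or the gripper's body presses on something with over 40 N, if the wrist force passes 120 N, or if a joint passes its speed limit or range.

## Robot

A 6-joint arm with a two-finger parallel gripper is mounted at the origin on a cart in front of the work surface, level with it; the furniture and walls round the work are solid. World frame = base frame: x ahead of the robot, y to its left, z up, the work surface at z = 0. Lengths are in mm, angles in rad, forces in N, time in s.
With the tool pointing down it reaches from about 300 to 775 mm from the base axis. Payload 14.6 kg.
Tool frame: the origin (TCP) lies on the centre line of the jaws, within the pads' length; the fingertips stand manip.finger_overhang ahead of it and the grasp point (between the pads) lies 11 mm behind it (manip.finger_overhang is the distance from the TCP to the fingertips, in mm); y points along the fingers, x is the direction in which the jaws open and shut, and the axes are right-handed (so a half turn about y gives the same grasp; the last joint's range is limited). The gripper opens to 94 mm and grips with 3 to 60 N. Pads are 16 mm wide; open, the fingers measure 119 mm over their backs; the gripper's body (75 mm by 177 mm) begins 78 mm behind the grasp point.
Start: joints at [1.203, 0.3, 1.521, -0, 1.321, -0.067], TCP at [162.954, 525.295, 213.446] pointing down, gripper open.
Joint ranges: [-3.03, 3.03], [-0.79, 2.21], [0.23, 2.52], [-1.04, 4.18], [0, 3.07], [-2.55, 2.55]. Speed limits (rad/s): [2.22, 2.22, 2.57, 3.14, 3.14, 3.14].

## Interface

Orientations are given as [roll, pitch, yaw] about the fixed x, y, z axes, in that order (R = Rz(yaw) Ry(pitch) Rx(roll)).
In Python, from cell import monitor, viewer, ticket, manip gives the robot as it stands.
- The arm moves only by the shell command python3 -m jog 'ROWS' [FORCE]. ROWS is JSON, a list of rows, each an object of numbers: "grip": the finger opening in cm, from 0 to 9.4; "dx", "dy", "dz": the shift along the tool's x, y, z in cm; "spin": the turn about the tool's y in degrees. In form: [{"grip": .., "dx": .., "dy": .., "dz": .., "spin": ..}, ...]. A call has 1 to 20 rows; each row is the pose to reach, as a shift and turn from the pose commanded when the call began, along the tool's axes at that moment; what a row does not reach only later rows make up. A row lasts 1/8 s, in which the tool goes at most 62.5 mm and 10.7 degrees, less where a joint would pass 70% of its speed; a pose out of reach is approached as far as the arm can. A call with a gripper value outside its range is refused whole. The fingers move at their own pace and stop on an object; FORCE is the grip in N (left out, the last holds). Time passes only in rows, so rows that repeat a pose let the fingers close. It gives the time, the measured TCP pose, the force and the opening at its end, in the units of the state.
- monitor.read_state(): the state, without advancing time (a new reading comes with each control period).
- viewer.camera(name): name is "scene" or "top" or "wrist"; returns a dict with "color" (480x640x3 uint8, red, green, blue), "vertical_fov" (degrees; the focal length in pixels is half the picture's height over the tangent of half this angle, whatever the lens; pixels are square), "cx", "cy" (the principal point, pixels), "rvec" (rotation vector, rad) and "tvec" (3), from world to camera coordinates, as OpenCV has them. Camera axes: x right, y down, z forward; pixel columns grow to the right and rows downward; lengths in mm; the calibration is good to about 2 mm. A picture is of the moment at which its call begins. There is no depth.
- ticket.sign_off(): hands the job in, once; it reports no verdict.
The state is a dict: "clock": time; "joints": joint angles; "qd": joint speeds; "effort": joint torques, N m; "eef_pos": TCP position; "eef_rot": TCP orientation; "wrist_force": force on the tool from outside, world axes, zero at the start; "moment": the same for the moment, N m; "finger_gap": finger opening in mm.
Only numpy, scipy, OpenCV 4.12 (cv2) and the standard library are available. Lean on these libraries where they do the work, as an engineer would, in place of code of your own. Each camera call takes 0.05 s, during which the arm holds its last target. There are 200 camera calls.

## Working session

There is one attempt and no reset: what is moved stays moved. The work goes in short steps, Python scripts to look and compute and a shell command to move; the robot and the scene stay as the last step left them, time stands still between calls to the robot, and variables do not carry over. Pictures are saved under pics/ and viewed, about 8 in all and at most 12, crops included, and the job is handed in when it is done.

```bash
ls; mkdir -p pics
cat > h.py <<'E'
import numpy as np,cv2
from cell import monitor,viewer,ticket,manip
def cam(n):
    c=viewer.camera(n); c['f']=240/np.tan(np.radians(c['vertical_fov'])/2)
    c['R']=cv2.Rodrigues(np.array(c['rvec'],float))[0]; c['t']=np.array(c['tvec'],float).ravel(); return c
def ray(c,u,v):
    d=c['R'].T@np.array([(u-c['cx'])/c['f'],(v-c['cy'])/c['f'],1]); return -c['R'].T@c['t'],d/np.linalg.norm(d)
def onz(c,u,v,z):
    o,d=ray(c,u,v); return o+d*(z-o[2])/d[2]
def proj(c,p):
    q=c['R']@np.array(p,float)+c['t']; return c['f']*q[:2]/q[2]+[c['cx'],c['cy']]
def save(c,n): cv2.imwrite('pics/'+n,cv2.cvtColor(c['color'],cv2.COLOR_RGB2BGR))
def tri(rs):
    A=0;b=0
    for o,d in rs:
        M=np.eye(3)-np.outer(d,d);A=A+M;b=b+M@o
    return np.linalg.solve(A,b)
def st():
    s=monitor.read_state();print({k:np.round(v,3).tolist() for k,v in s.items() if k not in('qd','effort')})
E
python3 - <<'E'
from h import *
st();print([a for a in dir(manip) if a[0]!='_'],manip.finger_overhang)
for n in('scene','top','wrist'):
    c=cam(n);save(c,n+'0.png');print(n,c['f'],c['cx'],c['cy'],-c['R'].T@c['t'],c['R'].tolist(), [k for k in c])
E
```

```text
pics
{'clock': 0.0, 'joints': [1.203, 0.3, 1.522, -0.0, 1.321, -0.067], 'eef_pos': [162.851, 525.073, 212.894], 'eef_rot': [-1.571, 0.001, 1.27], 'wrist_force': [0.29, -0.121, 0.092], 'moment': [0.003, 0.033, 0.023], 'finger_gap': 94.222}
['Unreachable', 'finger_overhang'] 8.0
scene 582.758584838309 308.8938303481374 247.07891163323302 [ -50.44882567 -641.3085984   754.51849082] [[0.7572161154702498, -0.6527932097082729, 0.02201771629655669], [-0.3800456967984653, -0.46775366946222197, -0.7979798074197086], [0.5312146673587937, 0.595875431666214, -0.6022818668360262]] ['color', 'vertical_fov', 'cx', 'cy', 'rvec', 'tvec', 'f', 'R', 't']
top 561.598015937787 318.3286440164759 255.64280772979419 [ 397.63305866   16.04418982 1207.49167787] [[-0.026943360868117217, -0.9995998864896449, 0.008609427101676934], [-0.9909381963363066, 0.02557418612990947, -0.13186148810604129], [0.1315885494519844, -0.012084201822272655, -0.9912307631018326]] ['color', 'vertical_fov', 'cx', 'cy', 'rvec', 'tvec', 'f', 'R', 't']
wrist 398.96619081007134 320.7621886078311 243.85688444777452 [ 92.62350539 547.18773039 384.24598189] [[0.2958697765075714, 0.9552282724963226, -0.00015090742525099288], [0.9247829037043185, -0.2864001372391969, 0.25050257963857075], [0.23924392649672216, -0.07425569885914822, -0.9681159201363081]] ['color', 'vertical_fov', 'cx', 'cy', 'rvec', 'tvec', 'f', 'R', 't']
```

View pics/scene0.png

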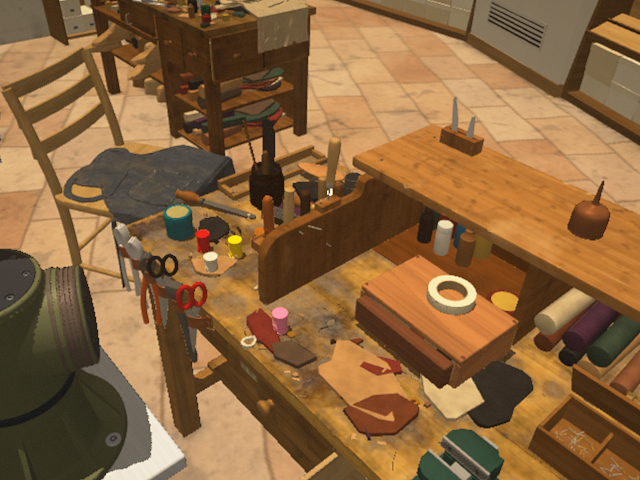

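View pics/top0.png

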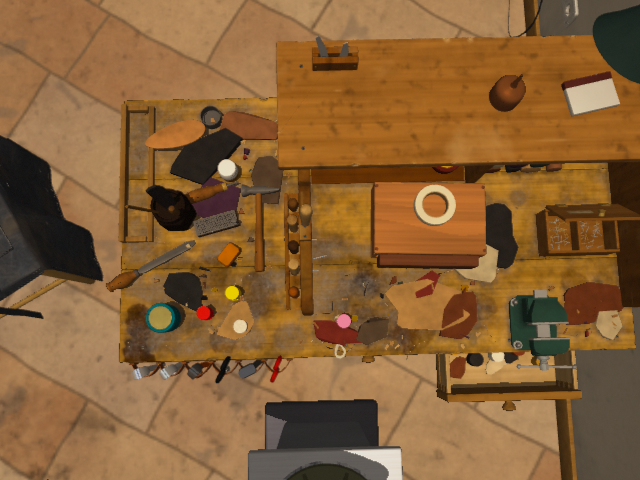

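Run:
```python
from h import *
T=cam('top');S=cam('scene')
def blob(c,u,v,r,f):
    im=c['color'].astype(int);m=np.zeros(im.shape[:2],np.uint8)
    m[v-r:v+r,u-r:u+r]=f(im)[v-r:v+r,u-r:u+r]
    n,l,s,ce=cv2.connectedComponentsWithStats(m)
    k=1+np.argmax(s[1:,4]);return s[k].tolist(),ce[k],l==k
white=lambda im:(im.min(2)>150)&(im.max(2)-im.min(2)<60)
for nm,a,b in(('white',(240,326),(210,261)),):
    for c,(u,v) in((T,a),(S,b)):
        s,ce,m=blob(c,u,v,16,white);print(nm,s,ce)
        print(c['color'][v,u])
for nm,u,v in(('white',240,326),('red',205,313),('yel',233,293),('pink',344,321),('w2',228,170),('tin',162,317),('orange',228,254)):
    print(nm,onz(T,u,v,41).round(),T['color'][v,u])
print('box',[onz(T,u,v,76).round(1).tolist() for u,v in((373,183),(484,183),(487,250),(377,253))],[onz(T,u,v,62).round(1).tolist() for u,v in((378,266),(479,264))])
print(proj(T,(163,525,200)))
cv2.imwrite('pics/m1.png',np.hstack([cv2.resize(c['color'][y:y+h,x:x+w][:,:,::-1],(400,400),interpolation=cv2.INTER_CUBIC) for c,x,y,w,h in((T,190,276,100,100),(S,160,215,100,100))]))
cv2.imwrite('pics/m2.png',np.hstack([cv2.resize(c['color'][y:y+h,x:x+w][:,:,::-1],(400,400),interpolation=cv2.INTER_CUBIC) for c,x,y,w,h in((T,360,160,140,140),(S,345,240,180,160))]))
cv2.imwrite('pics/m.png',np.vstack([cv2.resize(cv2.imread(f'pics/m{i}.png'),(600,300)) for i in(1,2)]))
```

```text
Traceback (most recent call last):
ValueError: attempt to get argmax of an empty sequence
```

```bash
cat > m.py <<'E'
from h import *
T=cam('top');S=cam('scene')
def blob(c,u,v,r,f):
    im=c['color'].astype(int);m=np.zeros(im.shape[:2],np.uint8)
    m[v-r:v+r,u-r:u+r]=f(im)[v-r:v+r,u-r:u+r]
    n,l,s,ce=cv2.connectedComponentsWithStats(m)
    if n<2:return 'none',0,0
    k=1+np.argmax(s[1:,4]);return s[k].tolist(),ce[k],l==k
white=lambda im:(im.min(2)>120)&(im.max(2)-im.min(2)<75)
for nm,a,b in(('white',(240,326),(210,261)),):
    for c,(u,v) in((T,a),(S,b)):
        s,ce,m=blob(c,u,v,16,white);print(nm,s,ce)
        print(c['color'][v-6:v+7:3,u].tolist())
for nm,u,v in(('white',240,326),('red',205,313),('yel',233,293),('pink',344,321),('w2',228,170),('tin',162,317),('orange',228,254)):
    print(nm,onz(T,u,v,41).round(),T['color'][v,u])
print('box',[onz(T,u,v,76).round(1).tolist() for u,v in((373,183),(484,183),(487,250),(377,253))],[onz(T,u,v,62).round(1).tolist() for u,v in((378,266),(479,264))])
print(proj(T,(163,525,200)))
cv2.imwrite('pics/m1.png',np.hstack([cv2.resize(c['color'][y:y+h,x:x+w][:,:,::-1],(400,400),interpolation=cv2.INTER_CUBIC) for c,x,y,w,h in((T,190,276,100,100),(S,160,215,100,100))]))
cv2.imwrite('pics/m2.png',np.hstack([cv2.resize(c['color'][y:y+h,x:x+w][:,:,::-1],(400,400),interpolation=cv2.INTER_CUBIC) for c,x,y,w,h in((T,360,160,140,140),(S,345,240,180,160))]))
cv2.imwrite('pics/m.png',np.vstack([cv2.resize(cv2.imread(f'pics/m{i}.png'),(600,300)) for i in(1,2)]))
E
python3 m.py
```

```text
white [233, 320, 14, 13, 147] [239.60544218 325.91836735]
[[224, 200, 157], [228, 204, 162], [231, 210, 166], [230, 208, 165], [229, 206, 164]]
white [204, 252, 13, 9, 93] [210.12903226 256.38709677]
[[248, 234, 188], [250, 236, 193], [134, 115, 90], [130, 114, 89], [130, 114, 88]]
white [411. 167.  41.] [231 210 166]
red [439. 239.  41.] [221  17   5]
yel [479. 181.  41.] [233 205   0]
pink [415. -47.  41.] [235 131 153]
w2 [742. 190.  41.] [232 222 196]
tin [433. 327.  41.] [164 140  70]
orange [561. 191.  41.] [196 100   0]
box [[696.6, -115.0, 76.0], [690.9, -345.3, 76.0], [550.6, -342.2, 76.0], [550.2, -117.3, 76.0]] [[525.1, -119.9, 62.0], [523.8, -328.1, 62.0]]
[ 19.84093023 476.61433349]
```

View pics/m.png

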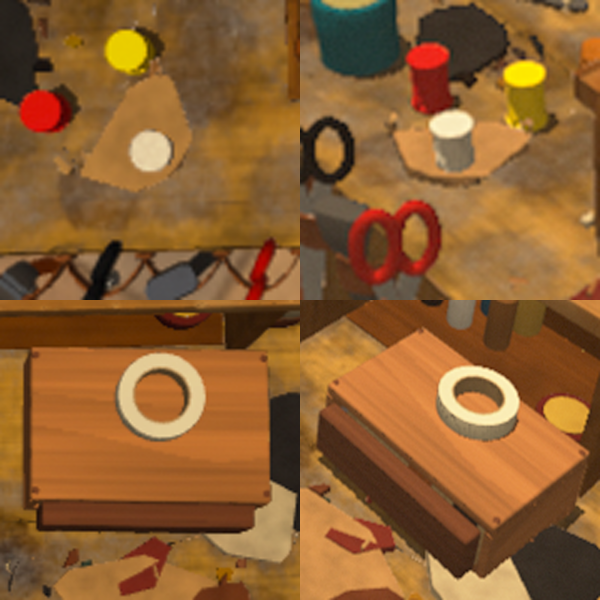

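```bash
python3 -m jog '[{"dx":-29.1,"dz":-32.8,"dy":-4,"spin":-17.2},{"dx":-29.1,"dz":-32.8,"dy":-4,"spin":-17.2},{"dx":-29.1,"dz":-32.8,"dy":-4,"spin":-17.2},{"dx":-29.1,"dz":-32.8,"dy":-4,"spin":-17.2},{"dx":-29.1,"dz":-32.8,"dy":-4,"spin":-17.2},{"dx":-29.1,"dz":-32.8,"dy":-4,"spin":-17.2},{"dx":-29.1,"dz":-32.8,"dy":-4,"spin":-17.2},{"dx":-29.1,"dz":-32.8,"dy":-4,"spin":-17.2},{"dx":-29.1,"dz":-32.8,"dy":-4,"spin":-17.2},{"dx":-29.1,"dz":-32.8,"dy":-4,"spin":-17.2},{"dx":-29.1,"dz":-32.8,"dy":-4,"spin":-17.2},{"dx":-29.1,"dz":-32.8,"dy":-4,"spin":-17.2}]'
python3 - <<'E'
from h import *
st();c=cam('wrist');save(c,'w1.png');print(proj(c,(411,167,41)))
E
```

```text
{'clock': 0.35, 'joints': [1.203, 0.3, 1.521, -0.0, 1.321, -0.067], 'eef_pos': [162.933, 525.252, 213.311], 'eef_rot': [-1.571, 0.0, 1.27], 'wrist_force': [-0.313, 0.085, -0.085], 'moment': [-0.044, 0.047, -0.004], 'finger_gap': 93.964}
[ 74.9117181  533.59496191]validation failed for argument at $[0]...
```

View pics/w1.png

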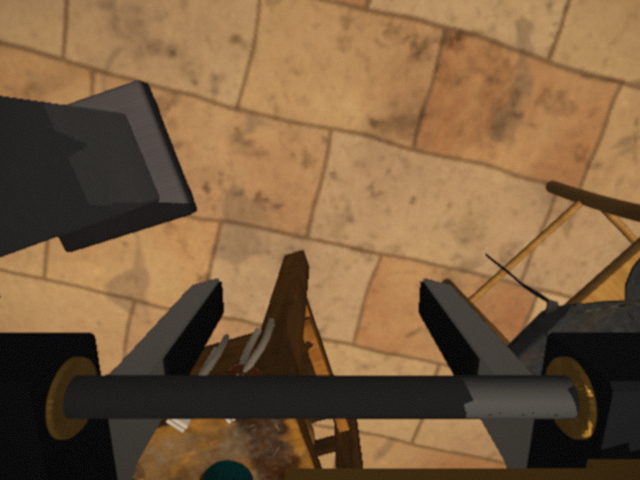

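```bash
python3 -m jog '[{"grip":9.4,"dx":-29.1,"dz":-32.8,"dy":-4,"spin":-17.2},{"grip":9.4,"dx":-29.1,"dz":-32.8,"dy":-4,"spin":-17.2},{"grip":9.4,"dx":-29.1,"dz":-32.8,"dy":-4,"spin":-17.2},{"grip":9.4,"dx":-29.1,"dz":-32.8,"dy":-4,"spin":-17.2},{"grip":9.4,"dx":-29.1,"dz":-32.8,"dy":-4,"spin":-17.2},{"grip":9.4,"dx":-29.1,"dz":-32.8,"dy":-4,"spin":-17.2},{"grip":9.4,"dx":-29.1,"dz":-32.8,"dy":-4,"spin":-17.2},{"grip":9.4,"dx":-29.1,"dz":-32.8,"dy":-4,"spin":-17.2},{"grip":9.4,"dx":-29.1,"dz":-32.8,"dy":-4,"spin":-17.2},{"grip":9.4,"dx":-29.1,"dz":-32.8,"dy":-4,"spin":-17.2},{"grip":9.4,"dx":-29.1,"dz":-32.8,"dy":-4,"spin":-17.2},{"grip":9.4,"dx":-29.1,"dz":-32.8,"dy":-4,"spin":-17.2}]'
python3 - <<'E'
from h import *
st();c=cam('wrist');save(c,'w2.png')
p=proj(c,(411,167,41)).round().astype(int);print(p,c['color'][p[1],p[0]])
im=c['color'].astype(int);m=((im.min(2)>130)&(im.max(2)-im.min(2)<85)).astype(np.uint8)
n,l,s,ce=cv2.connectedComponentsWithStats(m)
for k in range(1,n):
    if s[k,4]>150:print(s[k].tolist(),ce[k],onz(c,*ce[k],41).round(1))
E
```

```text
clock: 1.9
eef_pos: [389.8, 150.8, 253.4]
eef_rot: [-1.571, 0.0, 1.571]
wrist_force: [0.3, 0.2, -0.3]
finger_gap: 93.9
{'clock': 1.9, 'joints': [0.281, -0.033, 1.804, -0.0, 1.371, -1.29], 'eef_pos': [389.751, 150.759, 253.443], 'eef_rot': [-1.571, 0.0, 1.571], 'wrist_force': [0.347, 0.194, -0.282], 'moment': [0.017, 0.003, -0.013], 'finger_gap': 93.929}
[336 239] [124 108  83]
[493, 129, 20, 24, 300] [503.31666667 140.34333333] [315.8 321.5  41. ]
[555, 130, 18, 26, 335] [563.49552239 142.06567164] [317.3 377.8  41. ]
[128, 161, 24, 29, 299] [140.56856187 174.42474916] [347.6 -19.7  41. ]
```

Run:
```python
from h import *
c=cv2.imread('pics/w2.png')[150:330,216:456];cv2.imwrite('pics/w2c.png',cv2.resize(c,(720,540),interpolation=cv2.INTER_CUBIC))
```

```text
(no output)
```

View pics/w2c.png

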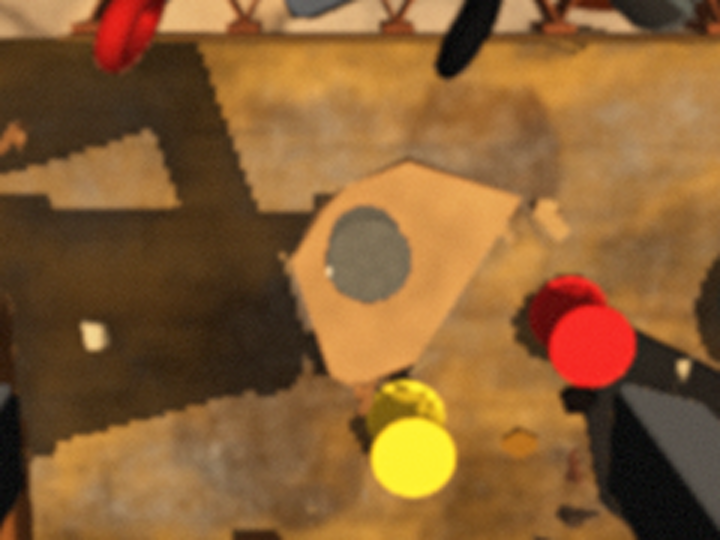

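```bash
python3 - <<'E'
from h import *
c=cam('wrist');T=cam('top');S=cam('scene')
im=cv2.cvtColor(c['color'],cv2.COLOR_RGB2HSV).astype(int)
m=((im[...,1]<60)&(im[...,2]>60)).astype(np.uint8);m[:205]=0;m[265:]=0;m[:,:310]=0;m[:,370:]=0
n,l,s,ce=cv2.connectedComponentsWithStats(m);k=1+np.argmax(s[1:,4]);print(s[k],ce[k])
w=ce[k]
for a,b in(((239.6,326),(210,256.2)),):
    R=[ray(T,*a),ray(S,*b),ray(c,*w)]
    print('all',tri(R),'TS',tri(R[:2]),'TW',tri([R[0],R[2]]),'SW',tri(R[1:]))
    for q,(u) in((T,a),(S,b),(c,w)):print(onz(q,*u,41))
E
python3 -m jog '[{"grip":0,"dx":-37.5,"dz":-6,"dy":2,"spin":0},{"grip":0,"dx":-37.5,"dz":-6,"dy":2,"spin":0},{"grip":0,"dx":-37.5,"dz":-6,"dy":2,"spin":0},{"grip":0,"dx":-37.5,"dz":-6,"dy":2,"spin":0},{"grip":0,"dx":-37.5,"dz":-6,"dy":2,"spin":0},{"grip":0,"dx":-37.5,"dz":-6,"dy":2,"spin":0},{"grip":0,"dx":-37.5,"dz":-6,"dy":2,"spin":0},{"grip":0,"dx":-37.5,"dz":-6,"dy":2,"spin":0},{"grip":0,"dx":-37.5,"dz":-6,"dy":2,"spin":0},{"grip":0,"dx":-37.5,"dz":-6,"dy":2,"spin":0}]'
python3 - <<'E'
from h import *
c=cam('wrist');save(c,'w3.png')
import pickle;pickle.dump(c,open('w3.pkl','wb'))
for p in((550,-117,76),(550,-342,76),(525,-120,62),(525,-328,62)):print(proj(c,p).round())
E
```

```text
clock: 3.35
eef_pos: [450.0, -223.9, 233.8]
eef_rot: [-1.571, 0.0, 1.572]
wrist_force: [0.4, 0.2, -0.3]
finger_gap: 0.6
[438. 338.]
[190. 338.]
[432. 306.]
[207. 306.]Traceback (most recent call last):
  File "<stdin>", line 5, in <module>
    return _wrapfunc(a, 'argmax', axis=axis, out=out, **kwds)
    return bound(*args, **kwds)
ValueError: attempt to get argmax of an empty sequence
```

View pics/w3.png

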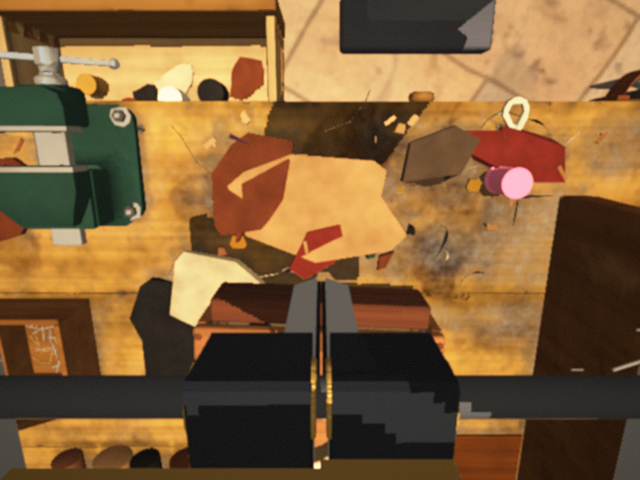

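Run:
```python
from h import *
import pickle;c=pickle.load(open('w3.pkl','rb'))
g=cv2.GaussianBlur(c['color'],(3,3),0).astype(int).sum(2)
for u in(235,260,280,365,390,410):print(u,g[276:342:2,u].tolist())
for v in(290,300,314):print(v,'L',g[v,196:228:2].tolist(),'R',g[v,412:446:2].tolist())
T=cam('top');gt=T['color'].astype(int).sum(2)
for u in(390,430,470):print('T',u,gt[244:274,u].tolist())
```

```text
235 [627, 630, 628, 442, 119, 77, 88, 86, 87, 88, 87, 89, 99, 103, 115, 198, 265, 280, 273, 268, 265, 261, 247, 267, 244, 202, 267, 365, 276, 89, 61, 65, 67]
260 [337, 337, 351, 359, 171, 80, 81, 86, 86, 82, 89, 90, 94, 107, 102, 106, 110, 115, 116, 112, 108, 118, 176, 181, 102, 161, 237, 331, 266, 91, 63, 62, 63]
280 [168, 178, 171, 157, 112, 83, 82, 83, 90, 83, 86, 87, 94, 101, 104, 103, 106, 115, 117, 113, 110, 111, 107, 128, 241, 231, 162, 158, 125, 68, 65, 65, 66]
365 [458, 471, 471, 423, 237, 152, 110, 99, 98, 103, 108, 109, 105, 110, 173, 242, 258, 259, 274, 286, 283, 269, 264, 268, 267, 262, 267, 201, 136, 64, 53, 60, 61]
390 [433, 446, 443, 430, 344, 202, 124, 106, 98, 94, 105, 105, 103, 103, 139, 215, 251, 257, 263, 281, 287, 277, 262, 260, 265, 260, 261, 229, 134, 63, 60, 55, 55]
410 [366, 379, 398, 425, 390, 222, 142, 109, 104, 98, 104, 105, 101, 104, 119, 186, 239, 260, 274, 283, 289, 283, 269, 259, 262, 261, 231, 205, 125, 63, 56, 55, 57]
290 L [620, 609, 605, 601, 601, 610, 615, 617, 621, 619, 481, 186, 84, 83, 85, 86] R [125, 150, 166, 249, 330, 289, 218, 202, 214, 229, 247, 263, 268, 265, 265, 276, 290]
300 L [614, 610, 608, 610, 613, 621, 624, 473, 247, 232, 234, 230, 210, 195, 175, 118] R [105, 104, 104, 104, 104, 103, 154, 307, 380, 375, 358, 341, 337, 334, 329, 307, 286]
314 L [617, 614, 594, 423, 205, 174, 173, 188, 239, 265, 264, 265, 265, 266, 266, 267] R [287, 286, 284, 287, 284, 286, 284, 284, 268, 289, 413, 453, 448, 442, 433, 436, 443]
T 390 [326, 331, 345, 354, 350, 350, 358, 369, 325, 192, 186, 205, 206, 198, 210, 217, 225, 222, 213, 209, 193, 101, 83, 91, 298, 315, 318, 321, 309, 311]
T 430 [321, 315, 318, 327, 322, 317, 318, 325, 332, 284, 148, 189, 202, 199, 201, 206, 213, 216, 202, 197, 187, 161, 86, 66, 106, 133, 215, 165, 168, 170]
T 470 [67, 66, 69, 93, 94, 94, 110, 124, 131, 150, 174, 200, 223, 238, 135, 115, 120, 163, 214, 236, 249, 252, 250, 250, 251, 250, 252, 250, 250, 251]
```

```bash
cat > ok.py <<'E'
import sys
from cell import monitor
s=monitor.read_state();f=s['wrist_force'];p=s['eef_pos'];print('t %.2f x %.2f z %.1f F'%(s['clock'],p[0],p[2]),[round(float(a),2) for a in f])
sys.exit(abs(f[0])>float(sys.argv[1]))
E
python3 -m jog '[{"grip":0,"dx":-0.2,"dz":-2,"dy":6,"spin":0},{"grip":0,"dx":-0.2,"dz":-4,"dy":12,"spin":0},{"grip":0,"dx":-0.2,"dz":-4,"dy":17,"spin":0},{"grip":0,"dx":-0.2,"dz":-4,"dy":19.8,"spin":0},{"grip":0,"dx":-0.2,"dz":-4,"dy":19.8,"spin":0},{"grip":0,"dx":-0.2,"dz":-4,"dy":19.8,"spin":0}]' >/dev/null && python3 ok.py 2 && python3 -m jog '[{"grip":0,"dx":0,"dz":-1,"dy":0,"spin":0},{"grip":0,"dx":0,"dz":-2,"dy":0,"spin":0},{"grip":0,"dx":0,"dz":-2,"dy":0,"spin":0}]'>/dev/null && python3 ok.py 1.3
for i in 1; do
python3 -m jog '[{"grip":0,"dx":0,"dz":-0.1,"dy":0,"spin":0},{"grip":0,"dx":0,"dz":-0.2,"dy":0,"spin":0}]'>/dev/null && python3 ok.py 1.3 && python3 -m jog '[{"grip":0,"dx":0,"dz":-0.1,"dy":0,"spin":0},{"grip":0,"dx":0,"dz":-0.2,"dy":0,"spin":0}]'>/dev/null && python3 ok.py 1.3 && python3 -m jog '[{"grip":0,"dx":0,"dz":-0.1,"dy":0,"spin":0},{"grip":0,"dx":0,"dz":-0.2,"dy":0,"spin":0}]'>/dev/null && python3 ok.py 1.3 && python3 -m jog '[{"grip":0,"dx":0,"dz":-0.1,"dy":0,"spin":0},{"grip":0,"dx":0,"dz":-0.2,"dy":0,"spin":0}]'>/dev/null && python3 ok.py 1.3
done
```

```text
t 4.20 x 490.49 z 37.0 F [-0.1, 0.36, 0.14]
t 4.45 x 492.24 z 36.4 F [-0.51, -0.15, 0.35]False
False
```

```bash
sed -i 's/sys.exit(abs(f\[0\])>float(sys.argv\[1\]))/sys.exit(int(abs(f[0])>float(sys.argv[1])))/' ok.py
python3 -m jog '[{"grip":0,"dx":0,"dz":-1,"dy":0,"spin":0},{"grip":0,"dx":0,"dz":-1.8,"dy":0,"spin":0},{"grip":0,"dx":0,"dz":-1.8,"dy":0,"spin":0}]'>/dev/null && python3 ok.py 1.3 && python3 -m jog '[{"grip":0,"dx":0,"dz":-0.1,"dy":0,"spin":0},{"grip":0,"dx":0,"dz":-0.2,"dy":0,"spin":0}]'>/dev/null && python3 ok.py 1.3 && python3 -m jog '[{"grip":0,"dx":0,"dz":-0.1,"dy":0,"spin":0},{"grip":0,"dx":0,"dz":-0.2,"dy":0,"spin":0}]'>/dev/null && python3 ok.py 1.3 && python3 -m jog '[{"grip":0,"dx":0,"dz":-0.1,"dy":0,"spin":0},{"grip":0,"dx":0,"dz":-0.2,"dy":0,"spin":0}]'>/dev/null && python3 ok.py 1.3 && python3 -m jog '[{"grip":0,"dx":0,"dz":-0.1,"dy":0,"spin":0},{"grip":0,"dx":0,"dz":-0.2,"dy":0,"spin":0}]'>/dev/null && python3 ok.py 1.3
```

```text
t 4.83 x 510.37 z 35.3 F [-0.38, -0.33, -0.0]
t 5.08 x 511.70 z 35.4 F [0.12, 0.38, -0.19]
t 5.33 x 513.52 z 35.4 F [-3.06, -0.43, 1.58]
```

```bash
python3 -m jog '[{"grip":0,"dx":0,"dz":-0.1,"dy":0,"spin":0},{"grip":0,"dx":0,"dz":-0.1,"dy":0,"spin":0}]'>/dev/null && python3 ok.py 6 && python3 -m jog '[{"grip":0,"dx":0,"dz":-0.1,"dy":0,"spin":0},{"grip":0,"dx":0,"dz":-0.1,"dy":0,"spin":0}]'>/dev/null && python3 ok.py 6 && python3 -m jog '[{"grip":0,"dx":0,"dz":-0.1,"dy":0,"spin":0},{"grip":0,"dx":0,"dz":-0.1,"dy":0,"spin":0}]'>/dev/null && python3 ok.py 6 && python3 -m jog '[{"grip":0,"dx":0,"dz":-0.05,"dy":0,"spin":0},{"grip":0,"dx":0,"dz":-0.05,"dy":0,"spin":0}]'>/dev/null && python3 ok.py 6 && python3 -m jog '[{"grip":0,"dx":0,"dz":-0.05,"dy":0,"spin":0},{"grip":0,"dx":0,"dz":-0.05,"dy":0,"spin":0}]'>/dev/null && python3 ok.py 6 && python3 -m jog '[{"grip":0,"dx":0,"dz":-0.05,"dy":0,"spin":0},{"grip":0,"dx":0,"dz":-0.05,"dy":0,"spin":0}]'>/dev/null && python3 ok.py 6
```

```text
t 5.58 x 514.79 z 35.4 F [-1.08, -1.91, 0.83]
t 5.83 x 515.84 z 35.4 F [-2.13, -1.48, 0.41]
t 6.08 x 516.83 z 35.4 F [-3.0, -2.03, -0.22]
t 6.33 x 517.29 z 35.4 F [-1.53, -3.1, 0.12]
t 6.58 x 517.81 z 35.4 F [-3.07, -2.44, -0.29]
t 6.83 x 518.32 z 35.5 F [-2.24, -1.83, -0.53]
```

```bash
python3 -m jog '[{"grip":0,"dx":0,"dz":-0.05,"dy":0,"spin":0},{"grip":0,"dx":0,"dz":-0.05,"dy":0,"spin":0}]'>/dev/null && python3 ok.py 5.5 && python3 -m jog '[{"grip":0,"dx":0,"dz":-0.05,"dy":0,"spin":0},{"grip":0,"dx":0,"dz":-0.05,"dy":0,"spin":0}]'>/dev/null && python3 ok.py 5.5 && python3 -m jog '[{"grip":0,"dx":0,"dz":-0.05,"dy":0,"spin":0},{"grip":0,"dx":0,"dz":-0.05,"dy":0,"spin":0}]'>/dev/null && python3 ok.py 5.5 && python3 -m jog '[{"grip":0,"dx":0,"dz":-0.05,"dy":0,"spin":0},{"grip":0,"dx":0,"dz":-0.05,"dy":0,"spin":0}]'>/dev/null && python3 ok.py 5.5 && python3 -m jog '[{"grip":0,"dx":0,"dz":-0.05,"dy":0,"spin":0},{"grip":0,"dx":0,"dz":-0.05,"dy":0,"spin":0}]'>/dev/null && python3 ok.py 5.5 && python3 -m jog '[{"grip":0,"dx":0,"dz":-0.05,"dy":0,"spin":0},{"grip":0,"dx":0,"dz":-0.05,"dy":0,"spin":0}]'>/dev/null && python3 ok.py 5.5 && python3 -m jog '[{"grip":0,"dx":0,"dz":-0.05,"dy":0,"spin":0},{"grip":0,"dx":0,"dz":-0.05,"dy":0,"spin":0}]'>/dev/null && python3 ok.py 5.5 && python3 -m jog '[{"grip":0,"dx":0,"dz":-0.05,"dy":0,"spin":0},{"grip":0,"dx":0,"dz":-0.05,"dy":0,"spin":0}]'>/dev/null && python3 ok.py 5.5
```

```text
t 7.08 x 518.81 z 35.4 F [-2.7, -1.73, -0.12]
t 7.33 x 519.33 z 35.4 F [-2.68, -2.18, -0.46]
t 7.58 x 519.83 z 35.5 F [-2.28, -1.65, 0.25]
t 7.83 x 520.34 z 35.4 F [-2.34, -0.69, -0.21]
t 8.07 x 520.82 z 35.4 F [-3.76, -1.73, -0.63]
t 8.32 x 521.33 z 35.4 F [-2.88, -3.18, -1.62]
t 8.57 x 521.83 z 35.4 F [-2.48, -1.95, -0.09]
t 8.82 x 522.33 z 35.5 F [-3.23, -1.97, -0.74]
```

```bash
python3 -m jog '[{"grip":0,"dx":0,"dz":-0.05,"dy":0,"spin":0},{"grip":0,"dx":0,"dz":-0.05,"dy":0,"spin":0}]'>/dev/null && python3 ok.py 5.5 && python3 -m jog '[{"grip":0,"dx":0,"dz":-0.05,"dy":0,"spin":0},{"grip":0,"dx":0,"dz":-0.05,"dy":0,"spin":0}]'>/dev/null && python3 ok.py 5.5 && python3 -m jog '[{"grip":0,"dx":0,"dz":-0.05,"dy":0,"spin":0},{"grip":0,"dx":0,"dz":-0.05,"dy":0,"spin":0}]'>/dev/null && python3 ok.py 5.5 && python3 -m jog '[{"grip":0,"dx":0,"dz":-0.05,"dy":0,"spin":0},{"grip":0,"dx":0,"dz":-0.05,"dy":0,"spin":0}]'>/dev/null && python3 ok.py 5.5 && python3 -m jog '[{"grip":0,"dx":0,"dz":-0.05,"dy":0,"spin":0},{"grip":0,"dx":0,"dz":-0.05,"dy":0,"spin":0}]'>/dev/null && python3 ok.py 5.5 && python3 -m jog '[{"grip":0,"dx":0,"dz":-0.05,"dy":0,"spin":0},{"grip":0,"dx":0,"dz":-0.05,"dy":0,"spin":0}]'>/dev/null && python3 ok.py 5.5 && python3 -m jog '[{"grip":0,"dx":0,"dz":-0.05,"dy":0,"spin":0},{"grip":0,"dx":0,"dz":-0.05,"dy":0,"spin":0}]'>/dev/null && python3 ok.py 5.5 && python3 -m jog '[{"grip":0,"dx":0,"dz":-0.05,"dy":0,"spin":0},{"grip":0,"dx":0,"dz":-0.05,"dy":0,"spin":0}]'>/dev/null && python3 ok.py 5.5
```

```text
t 9.07 x 522.83 z 35.5 F [-2.21, -1.35, -0.44]
t 9.32 x 523.31 z 35.5 F [-3.24, -2.51, 0.27]
t 9.57 x 523.84 z 35.5 F [-1.52, -2.37, -0.59]
t 9.82 x 524.31 z 35.4 F [-2.15, -1.46, -0.36]
t 10.07 x 524.83 z 35.4 F [-2.47, -1.49, -0.58]
t 10.32 x 525.34 z 35.5 F [-3.43, -1.48, 0.21]
t 10.57 x 525.85 z 35.5 F [-2.8, -2.14, 0.37]
t 10.82 x 526.34 z 35.5 F [-3.56, -1.92, -0.49]
```

```bash
python3 -m jog '[{"grip":0,"dx":0,"dz":-0.05,"dy":0,"spin":0},{"grip":0,"dx":0,"dz":-0.05,"dy":0,"spin":0}]'>/dev/null && python3 ok.py 5.5 && python3 -m jog '[{"grip":0,"dx":0,"dz":-0.05,"dy":0,"spin":0},{"grip":0,"dx":0,"dz":-0.05,"dy":0,"spin":0}]'>/dev/null && python3 ok.py 5.5 && python3 -m jog '[{"grip":0,"dx":0,"dz":-0.05,"dy":0,"spin":0},{"grip":0,"dx":0,"dz":-0.05,"dy":0,"spin":0}]'>/dev/null && python3 ok.py 5.5 && python3 -m jog '[{"grip":0,"dx":0,"dz":-0.05,"dy":0,"spin":0},{"grip":0,"dx":0,"dz":-0.05,"dy":0,"spin":0}]'>/dev/null && python3 ok.py 5.5 && python3 -m jog '[{"grip":0,"dx":0,"dz":-0.05,"dy":0,"spin":0},{"grip":0,"dx":0,"dz":-0.05,"dy":0,"spin":0}]'>/dev/null && python3 ok.py 5.5 && python3 -m jog '[{"grip":0,"dx":0,"dz":-0.05,"dy":0,"spin":0},{"grip":0,"dx":0,"dz":-0.05,"dy":0,"spin":0}]'>/dev/null && python3 ok.py 5.5 && python3 -m jog '[{"grip":0,"dx":0,"dz":-0.05,"dy":0,"spin":0},{"grip":0,"dx":0,"dz":-0.05,"dy":0,"spin":0}]'>/dev/null && python3 ok.py 5.5 && python3 -m jog '[{"grip":0,"dx":0,"dz":-0.05,"dy":0,"spin":0},{"grip":0,"dx":0,"dz":-0.05,"dy":0,"spin":0}]'>/dev/null && python3 ok.py 5.5
```

```text
t 11.07 x 526.85 z 35.5 F [-2.52, -1.98, 0.35]
t 11.32 x 527.28 z 35.4 F [-3.18, -2.14, -0.64]
t 11.57 x 527.58 z 35.4 F [-5.25, -2.86, 2.1]
t 11.82 x 527.79 z 35.4 F [-7.67, -2.74, 2.12]
```

```bash
python3 -m jog '[{"grip":0,"dx":0,"dz":0.8,"dy":0,"spin":0},{"grip":0,"dx":0,"dz":1.6,"dy":0,"spin":0},{"grip":0,"dx":0,"dz":2.4,"dy":0,"spin":0},{"grip":0,"dx":0,"dz":3.2,"dy":0,"spin":0},{"grip":0,"dx":0,"dz":4,"dy":0,"spin":0},{"grip":0,"dx":0,"dz":4.8,"dy":0,"spin":0},{"grip":0,"dx":0,"dz":5.6,"dy":0,"spin":0},{"grip":0,"dx":0,"dz":6.4,"dy":0,"spin":0},{"grip":0,"dx":0,"dz":7.2,"dy":0,"spin":0},{"grip":0,"dx":0,"dz":8,"dy":0,"spin":0},{"grip":0,"dx":0,"dz":8.8,"dy":0,"spin":0},{"grip":0,"dx":0,"dz":9.6,"dy":0,"spin":0},{"grip":0,"dx":0,"dz":10.4,"dy":0,"spin":0},{"grip":0,"dx":0,"dz":10.4,"dy":-6,"spin":0},{"grip":0,"dx":0,"dz":10.4,"dy":-12,"spin":0},{"grip":0,"dx":0,"dz":10.4,"dy":-18,"spin":0},{"grip":0,"dx":0,"dz":5,"dy":-20,"spin":0},{"grip":0,"dx":0,"dz":5,"dy":-20,"spin":0},{"grip":0,"dx":0,"dz":5,"dy":-20,"spin":0}]'
python3 - <<'E'
from h import *
import pickle
c=cam('wrist');pickle.dump(c,open('w4.pkl','wb'));T=cam('top');pickle.dump(T,open('t4.pkl','wb'))
a=cv2.cvtColor(c['color'],cv2.COLOR_RGB2BGR)[200:440,140:500]; b=cv2.resize(cv2.cvtColor(T['color'],cv2.COLOR_RGB2BGR)[160:320,350:510],(400,400))
cv2.imwrite('pics/o.png',np.hstack([cv2.resize(a,(400,267)),b[:267]*0+cv2.resize(b,(400,267))*1]));
cv2.imwrite('pics/o.png',np.hstack([cv2.copyMakeBorder(cv2.resize(a,(400,267)),0,133,0,0,cv2.BORDER_CONSTANT),b]))
print([proj(c,p).round().tolist() for p in((508,-164,59),(508,-226,59),(508,-288,59))],[proj(T,p).round().tolist() for p in((508,-164,59),(508,-226,59),(508,-288,59))])
E
```

```text
clock: 14.2
eef_pos: [477.4, -226.7, 234.4]
eef_rot: [-1.569, -0.001, 1.57]
wrist_force: [-1.2, 0.1, -0.5]
finger_gap: 0.5
[[389.0, 259.0], [321.0, 259.0], [252.0, 259.0]] [[400.0, 274.0], [430.0, 273.0], [460.0, 272.0]]
```

View pics/o.png

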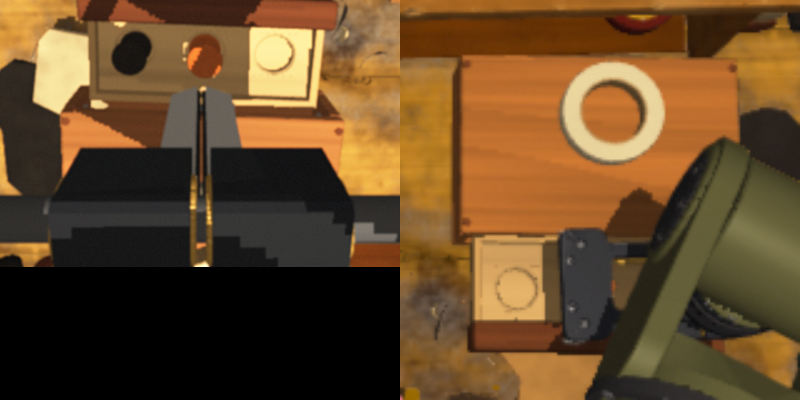

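Run:
```python
from h import *
import pickle
c=pickle.load(open('w4.pkl','rb'));T=pickle.load(open('t4.pkl','rb'))
res=[]
for q,u,v,r in((c,387,248,22),(T,397,275,13)):
    k=8;g=cv2.cvtColor(q['color'],cv2.COLOR_RGB2GRAY)[v-r:v+r,u-r:u+r]
    g=cv2.resize(g,None,fx=k,fy=k,interpolation=cv2.INTER_CUBIC)
    e=16.75*q['f']/np.linalg.norm(q['R']@np.array([503,-164,28])+q['t'])
    h=cv2.HoughCircles(g,cv2.HOUGH_GRADIENT,1.5,20,param1=60,param2=15,minRadius=int(k*e*.85),maxRadius=int(k*e*1.15))
    for a in h[0][:3]:
        x=u-r+(a[0]+.5)/k-.5;y=v-r+(a[1]+.5)/k-.5;print(x,y,a[2]/k,e,onz(q,x,y,28).round(1))
    a=h[0][0];res.append(ray(q,u-r+(a[0]+.5)/k-.5,v-r+(a[1]+.5)/k-.5))
print('tri',tri(res))
# spool, from scene + top (arm is clear of it)
S=cam('scene');T=cam('top')
def wm(q,u,v,lo):
    im=q['color'].astype(int);m=np.zeros(im.shape[:2],np.uint8);m[v-14:v+14,u-14:u+14]=((im.min(2)>lo)&(im.max(2)-im.min(2)<75))[v-14:v+14,u-14:u+14]
    n,l,s,ce=cv2.connectedComponentsWithStats(m)
    if n<2: print('none');return np.array([u,v])
    k=1+np.argmax(s[1:,4]);print(s[k],ce[k]);return ce[k]
a=wm(T,240,326,140);b=wm(S,210,256,150)
print(tri([ray(T,*a),ray(S,*b)]),onz(T,*a,41),onz(S,*b,41))
```

```text
385.84375 246.28125 17.9625 16.896710516514023 [ 503.9 -162.    28. ]
387.34375 248.90625 15.09375 16.896710516514023 [ 506.5 -160.4   28. ]
382.84375 247.03125 19.25625 16.896710516514023 [ 504.6 -164.9   28. ]
396.21875 275.34375 7.24375 7.853386898783854 [ 508.  -161.6   28. ]
393.78125 273.65625 7.65625 7.853386898783854 [ 511.7 -156.6   28. ]
398.65625 274.40625 8.2375 7.853386898783854 [ 509.9 -166.9   28. ]
tri [ 507.04677369 -161.68927425   21.95493595]
[234 320  13  13 137] [239.71532847 325.93430657]
[203 252  14   9  94] [209.91489362 256.27659574]
[409.93408887 168.51622884  37.67303946] [410.73340903 167.54935867  41.        ] [407.00162482 165.34883927  41.        ]
```

```bash
python3 -m jog '[{"grip":6,"dx":39.4,"dz":9,"dy":0,"spin":0},{"grip":6,"dx":39.4,"dz":9,"dy":0,"spin":0},{"grip":6,"dx":39.4,"dz":9,"dy":0,"spin":0},{"grip":6,"dx":39.4,"dz":9,"dy":0,"spin":0},{"grip":6,"dx":39.4,"dz":9,"dy":0,"spin":0},{"grip":6,"dx":39.4,"dz":9,"dy":0,"spin":0},{"grip":6,"dx":39.4,"dz":9,"dy":0,"spin":0},{"grip":6,"dx":39.4,"dz":9,"dy":0,"spin":0},{"grip":6,"dx":39.4,"dz":9,"dy":0,"spin":0}]'
python3 - <<'E'
from h import *
import pickle
c=cam('wrist');pickle.dump(c,open('w5.pkl','wb'))
p=proj(c,(410.5,167,41)).round().astype(int);print(p)
u,v=p;r=26
g=c['color'][v-r:v+r,u-r:u+r];hs=cv2.cvtColor(g,cv2.COLOR_RGB2HSV)
m=(hs[...,1]<100).astype(np.uint8)
n,l,s,ce=cv2.connectedComponentsWithStats(m);k=1+np.argmax(s[1:,4]);print(s[k],ce[k]+[u-r,v-r],onz(c,*(ce[k]+[u-r,v-r]),41))
cv2.imwrite('pics/w5.png',cv2.resize(np.hstack([g[:,:,::-1],cv2.merge([m*255]*3)]),None,fx=6,fy=6))
T=pickle.load(open('t4.pkl','rb'));
E
```

```text
clock: 15.52
eef_pos: [388.5, 166.5, 235.3]
eef_rot: [-1.571, 0.0, 1.57]
wrist_force: [-0.2, -0.1, 0.3]
finger_gap: 59.8
[321 245]
[ 14   6  28  31 687] [322.72052402 240.28238719] [406.15755289 169.03567508  41.        ]
```

View pics/w5.png

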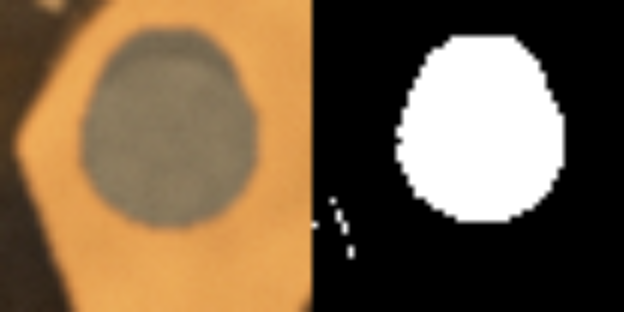

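```bash
python3 -m jog '[{"grip":6,"dx":0.2,"dz":-2.05,"dy":5,"spin":0},{"grip":6,"dx":0.2,"dz":-2.05,"dy":10,"spin":0},{"grip":6,"dx":0.2,"dz":-2.05,"dy":15,"spin":0},{"grip":6,"dx":0.2,"dz":-2.05,"dy":19,"spin":0},{"grip":6,"dx":0.2,"dz":-2.05,"dy":21.3,"spin":0},{"grip":6,"dx":0.2,"dz":-2.05,"dy":21.3,"spin":0},{"grip":4,"dx":0.2,"dz":-2.05,"dy":21.3,"spin":0},{"grip":3.2,"dx":0.2,"dz":-2.05,"dy":21.3,"spin":0},{"grip":2.4,"dx":0.2,"dz":-2.05,"dy":21.3,"spin":0},{"grip":2.4,"dx":0.2,"dz":-2.05,"dy":21.3,"spin":0},{"grip":2.4,"dx":0.2,"dz":-2.05,"dy":21.3,"spin":0},{"grip":2.4,"dx":0.2,"dz":-2.05,"dy":21.3,"spin":0}]' 10
python3 -m jog '[{"grip":2.4,"dx":0,"dz":0,"dy":-2,"spin":0},{"grip":2.4,"dx":0,"dz":0,"dy":-6,"spin":0},{"grip":2.4,"dx":0,"dz":0,"dy":-12,"spin":0},{"grip":2.4,"dx":0,"dz":0,"dy":-18,"spin":0},{"grip":2.4,"dx":0,"dz":0,"dy":-18,"spin":0}]'
```

```text
clock: 17.08
eef_pos: [409.3, 169.3, 22.9]
eef_rot: [-1.572, -0.0, 1.57]
wrist_force: [-1.8, -0.4, 7.8]
finger_gap: 28.4
clock: 17.7
eef_pos: [410.4, 169.7, 206.4]
eef_rot: [-1.578, -0.002, 1.57]
wrist_force: [-0.3, 0.2, -0.5]
finger_gap: 28.4
```

```bash
python3 -m jog '[{"grip":2.4,"dx":-5,"dz":-2,"dy":0,"spin":0},{"grip":2.4,"dx":-10,"dz":-4,"dy":0,"spin":0},{"grip":2.4,"dx":-15,"dz":-6,"dy":0,"spin":0},{"grip":2.4,"dx":-20,"dz":-8,"dy":0,"spin":0},{"grip":2.4,"dx":-25,"dz":-9.5,"dy":0,"spin":0},{"grip":2.4,"dx":-30,"dz":-9.5,"dy":3,"spin":0},{"grip":2.4,"dx":-33.1,"dz":-9.5,"dy":7,"spin":0},{"grip":2.4,"dx":-33.1,"dz":-9.5,"dy":11,"spin":0},{"grip":2.4,"dx":-33.1,"dz":-9.5,"dy":11,"spin":0},{"grip":2.4,"dx":-33.1,"dz":-9.5,"dy":11,"spin":0}]'
python3 - <<'E'
from h import *
import pickle
c=cam('wrist');pickle.dump(c,open('w6.pkl','wb'));st()
S=cam('scene')
p=monitor.read_state()['eef_pos'];u,v=proj(c,(p[0],p[1],70)).astype(int);print(u,v,proj(c,(506,-162,28)))
a=c['color'][v-70:v+80,u-75:u+75,::-1]
u,v=proj(S,(p[0],p[1],60)).astype(int);b=S['color'][v-45:v+45,u-45:u+45,::-1]
print(u,v);cv2.imwrite('pics/w6.png',np.hstack([cv2.resize(a,(400,400),interpolation=cv2.INTER_CUBIC),cv2.resize(b,(400,400),interpolation=cv2.INTER_CUBIC)]))
E
```

```text
clock: 18.95
eef_pos: [504.3, -161.7, 93.4]
eef_rot: [-1.572, 0.0, 1.571]
wrist_force: [0.4, 0.1, -0.1]
finger_gap: 28.8
{'clock': 19.0, 'joints': [-0.379, 0.386, 1.704, -0.0, 1.05, -1.95], 'eef_pos': [504.56, -161.775, 93.949], 'eef_rot': [-1.573, 0.001, 1.571], 'wrist_force': [-0.355, 0.042, 0.015], 'moment': [-0.007, 0.005, 0.075], 'finger_gap': 28.594}
319 287 [319.28149395 265.48105046]
362 316
```

View pics/w6.png

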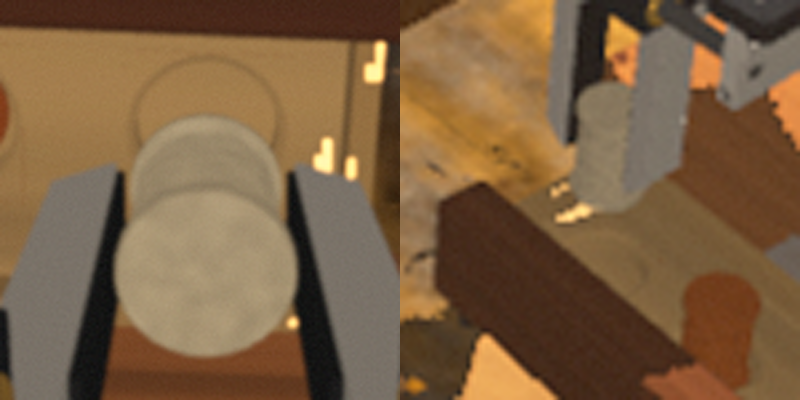

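Run:
```python
from h import *
import pickle
c=pickle.load(open('w6.pkl','rb'));k=2.6667
f=lambda x,y:(244+x/k-.3,217+y/k-.3)
print('pocket',onz(c,*f(206.5,127),28),onz(c,*f(206.5,57),28),'rim far should be -16.75')
for z in(69,72):print('bot',z,onz(c,*f(206.5,186),z),onz(c,*f(206.5,115),z))
for z in(110,113):print('top',z,onz(c,*f(206.5,272),z), onz(c,*f(206.5,356),z),onz(c,*f(206.5,188),z))
print('w',np.diff([onz(c,*f(x,190),72)[1] for x in(131,281)]),np.diff([onz(c,*f(x,272),113)[1] for x in(115,298)]),np.diff([onz(c,*f(x,127),28)[1] for x in(133,280)]))
```

```text
pocket [ 505.24661888 -160.84704093   28.        ] [ 488.45870369 -160.85739439   28.        ] rim far should be -16.75
bot 69 [ 504.39014442 -160.90567187   69.        ] [ 489.89842481 -160.91460922   69.        ]
bot 72 [ 503.25855594 -160.91062117   72.        ] [ 488.98898214 -160.91942152   72.        ]
top 110 [ 503.36067046 -160.96440951  110.        ] [ 518.08984076 -160.95532572  110.        ] [ 489.25372188 -160.97310956  110.        ]
top 113 [ 501.94915203 -160.96953144  113.        ] [ 516.39269894 -160.9606238   113.        ] [ 488.11576091 -160.97806279  113.        ]
w [28.90262039] [28.34376318] [34.24903625]
```

```bash
cat > okz.py <<'E'
import sys
from cell import monitor
s=monitor.read_state();f=s['wrist_force'];p=s['eef_pos'];print('t %.2f'%s['clock'],[round(float(a),1) for a in p],'F',[round(float(a),2) for a in f])
sys.exit(int(abs(f[2])>float(sys.argv[1])))
E
python3 -m jog '[{"grip":2.4,"dx":0,"dz":-0.16,"dy":1,"spin":0},{"grip":2.4,"dx":0,"dz":-0.16,"dy":2.5,"spin":0},{"grip":2.4,"dx":0,"dz":-0.16,"dy":3.5,"spin":0},{"grip":2.4,"dx":0,"dz":-0.16,"dy":3.5,"spin":0},{"grip":2.4,"dx":0,"dz":-0.16,"dy":3.5,"spin":0}]'>/dev/null; python3 okz.py 2 && python3 -m jog '[{"grip":2.4,"dx":0,"dz":0,"dy":0.2,"spin":0},{"grip":2.4,"dx":0,"dz":0,"dy":0.2,"spin":0}]'>/dev/null; python3 okz.py 2.5 && python3 -m jog '[{"grip":2.4,"dx":0,"dz":0,"dy":0.2,"spin":0},{"grip":2.4,"dx":0,"dz":0,"dy":0.2,"spin":0}]'>/dev/null;python3 okz.py 2.5 && python3 -m jog '[{"grip":2.4,"dx":0,"dz":0,"dy":0.2,"spin":0},{"grip":2.4,"dx":0,"dz":0,"dy":0.2,"spin":0}]'>/dev/null;python3 okz.py 2.5 && python3 -m jog '[{"grip":2.4,"dx":0,"dz":0,"dy":0.2,"spin":0},{"grip":2.4,"dx":0,"dz":0,"dy":0.2,"spin":0}]'>/dev/null;python3 okz.py 2.5
```

```text
t 19.68 [505.5, -162.0, 57.6] F [-0.06, 0.44, -0.36]
t 19.93 [505.4, -161.9, 55.5] F [0.46, -0.22, -0.56]
t 20.18 [505.4, -161.9, 53.3] F [-0.49, -0.47, -0.99]
t 20.43 [505.3, -161.9, 51.3] F [-0.54, -0.46, -0.47]
t 20.68 [505.3, -161.9, 49.3] F [1.22, -1.24, -0.66]
```

```bash
python3 -m jog '[{"grip":2.4,"dx":0,"dz":0,"dy":0.15,"spin":0},{"grip":2.4,"dx":0,"dz":0,"dy":0.15,"spin":0}]'>/dev/null; python3 okz.py 2.5 && python3 -m jog '[{"grip":2.4,"dx":0,"dz":0,"dy":0.15,"spin":0},{"grip":2.4,"dx":0,"dz":0,"dy":0.15,"spin":0}]'>/dev/null;python3 okz.py 2.5 && python3 -m jog '[{"grip":2.4,"dx":0,"dz":0,"dy":0.1,"spin":0},{"grip":2.4,"dx":0,"dz":0,"dy":0.1,"spin":0}]'>/dev/null;python3 okz.py 2.5 && python3 -m jog '[{"grip":2.4,"dx":0,"dz":0,"dy":0.1,"spin":0},{"grip":2.4,"dx":0,"dz":0,"dy":0.1,"spin":0}]'>/dev/null;python3 okz.py 2.5 && python3 -m jog '[{"grip":2.4,"dx":0,"dz":0,"dy":0.1,"spin":0},{"grip":2.4,"dx":0,"dz":0,"dy":0.1,"spin":0}]'>/dev/null;python3 okz.py 2.5 && python3 -m jog '[{"grip":2.4,"dx":0,"dz":0,"dy":0.1,"spin":0},{"grip":2.4,"dx":0,"dz":0,"dy":0.1,"spin":0}]'>/dev/null;python3 okz.py 2.5
```

```text
t 20.93 [505.3, -161.9, 47.8] F [-0.23, 0.45, 0.88]
t 21.18 [505.4, -161.9, 46.3] F [0.91, 0.35, -0.96]
t 21.43 [505.4, -161.9, 45.4] F [-0.06, -0.06, -0.98]
t 21.68 [505.4, -161.9, 44.4] F [1.03, 0.32, -0.47]
t 21.93 [505.4, -161.9, 43.4] F [-0.29, -0.01, 0.28]
t 22.18 [505.4, -161.9, 42.4] F [-0.67, -0.3, -1.37]
```

```bash
python3 -m jog '[{"grip":2.4,"dx":0,"dz":0,"dy":0.08,"spin":0},{"grip":2.4,"dx":0,"dz":0,"dy":0.08,"spin":0}]'>/dev/null; python3 okz.py 2.2 && python3 -m jog '[{"grip":2.4,"dx":0,"dz":0,"dy":0.08,"spin":0},{"grip":2.4,"dx":0,"dz":0,"dy":0.08,"spin":0}]'>/dev/null;python3 okz.py 2.2 && python3 -m jog '[{"grip":2.4,"dx":0,"dz":0,"dy":0.08,"spin":0},{"grip":2.4,"dx":0,"dz":0,"dy":0.08,"spin":0}]'>/dev/null;python3 okz.py 2.2 && python3 -m jog '[{"grip":2.4,"dx":0,"dz":0,"dy":0.08,"spin":0},{"grip":2.4,"dx":0,"dz":0,"dy":0.08,"spin":0}]'>/dev/null;python3 okz.py 2.2
```

```text
t 22.43 [505.4, -161.9, 41.6] F [0.39, 0.15, -0.36]
t 22.68 [505.5, -161.9, 41.0] F [-0.55, 0.98, 2.06]
t 22.93 [506.1, -162.0, 40.9] F [-0.75, 2.03, 8.79]
t 22.93 [506.1, -162.0, 40.9] F [-0.75, 2.03, 8.79]
```

```bash
python3 -m jog '[{"grip":2.4,"dx":0,"dz":0,"dy":-0.06,"spin":0},{"grip":3.0,"dx":0,"dz":0,"dy":-0.06,"spin":0},{"grip":3.3,"dx":0,"dz":0,"dy":-0.06,"spin":0},{"grip":3.6,"dx":0,"dz":0,"dy":-0.06,"spin":0},{"grip":3.6,"dx":0,"dz":0,"dy":-0.06,"spin":0},{"grip":3.6,"dx":0,"dz":0,"dy":-0.06,"spin":0}]'; python3 -m jog '[{"grip":3.6,"dx":0,"dz":0,"dy":-0.5,"spin":0},{"grip":3.6,"dx":0,"dz":0,"dy":-1.5,"spin":0},{"grip":3.6,"dx":0,"dz":0,"dy":-3,"spin":0},{"grip":3.6,"dx":0,"dz":0,"dy":-6,"spin":0},{"grip":3.6,"dx":0,"dz":0,"dy":-11,"spin":0},{"grip":3.6,"dx":0,"dz":0,"dy":-15,"spin":0},{"grip":0,"dx":-6.4,"dz":8,"dy":-15,"spin":0},{"grip":0,"dx":-6.4,"dz":8.5,"dy":-15,"spin":0},{"grip":0,"dx":-6.4,"dz":8.5,"dy":-15,"spin":0}]'
python3 - <<'E'
from h import *
import pickle
c=cam('wrist');pickle.dump(c,open('w7.pkl','wb'));S=cam('scene')
a=[proj(c,(x,-226,59)) for x in(449,510)];print(a)
u,v=a[1].astype(int);A=c['color'][max(v-90,0):v+60,u-150:u+150,::-1]
u,v=proj(S,(500,-200,40)).astype(int);b=S['color'][v-60:v+60,u-80:u+80,::-1]
cv2.imwrite('pics/w7.png',np.vstack([cv2.resize(A,(600,300),interpolation=cv2.INTER_CUBIC),cv2.resize(b,(400,300),interpolation=cv2.INTER_CUBIC)[:,:,:] if 0 else cv2.copyMakeBorder(cv2.resize(b,(400,300),interpolation=cv2.INTER_CUBIC),0,0,0,200,cv2.BORDER_CONSTANT)]))
E
```

```text
clock: 23.68
eef_pos: [505.4, -161.9, 40.6]
eef_rot: [-1.571, -0.0, 1.57]
wrist_force: [0.1, -0.3, 0.4]
finger_gap: 35.9
clock: 24.8
eef_pos: [419.0, -227.0, 192.0]
eef_rot: [-1.572, 0.001, 1.567]
wrist_force: [1.1, 0.1, 0.2]
finger_gap: 9.6
[array([321.43753698, 273.48452624]), array([321.62484459, 342.23945699])]
```

View pics/w7.png

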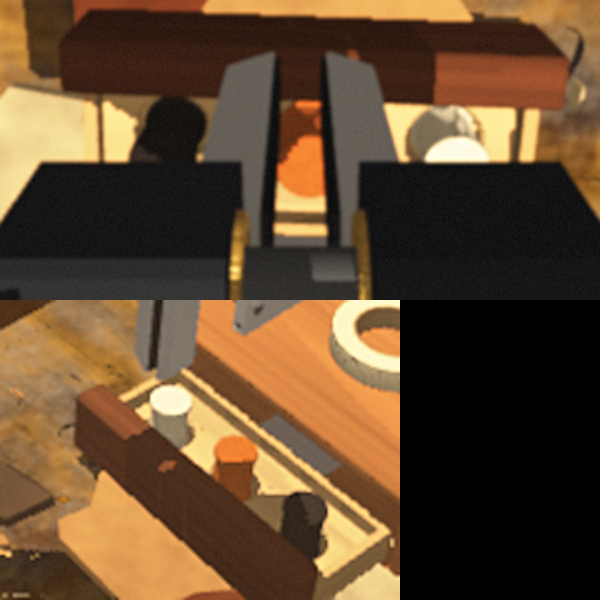

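```bash
python3 -m jog '[{"grip":0,"dx":0,"dz":0,"dy":5,"spin":0},{"grip":0,"dx":0,"dz":0,"dy":10,"spin":0},{"grip":0,"dx":0,"dz":0,"dy":14,"spin":0},{"grip":0,"dx":0,"dz":0,"dy":15.5,"spin":0},{"grip":0,"dx":0,"dz":0,"dy":15.5,"spin":0},{"grip":0,"dx":0,"dz":-0.6,"dy":15.5,"spin":0},{"grip":0,"dx":0,"dz":-1.2,"dy":15.5,"spin":0},{"grip":0,"dx":0,"dz":-1.5,"dy":15.5,"spin":0},{"grip":0,"dx":0,"dz":-1.7,"dy":15.5,"spin":0},{"grip":0,"dx":0,"dz":-1.9,"dy":15.5,"spin":0},{"grip":0,"dx":0,"dz":-2.1,"dy":15.5,"spin":0},{"grip":0,"dx":0,"dz":-2.3,"dy":15.5,"spin":0},{"grip":0,"dx":0,"dz":-2.5,"dy":15.5,"spin":0},{"grip":0,"dx":0,"dz":-2.7,"dy":15.5,"spin":0}]'>/dev/null; python3 ok.py 4 && python3 -m jog '[{"grip":0,"dx":0,"dz":-0.2,"dy":0,"spin":0},{"grip":0,"dx":0,"dz":-0.5,"dy":0,"spin":0},{"grip":0,"dx":0,"dz":-0.8,"dy":0,"spin":0},{"grip":0,"dx":0,"dz":-1.1,"dy":0,"spin":0}]'>/dev/null; python3 ok.py 4
```

```text
t 26.65 x 447.44 z 35.6 F [-1.72, -0.96, -0.11]
t 27.15 x 458.53 z 35.6 F [-1.58, -1.12, 0.6]
```

```bash
python3 -m jog '[{"grip":0,"dx":0,"dz":-0.4,"dy":0,"spin":0},{"grip":0,"dx":0,"dz":-0.8,"dy":0,"spin":0},{"grip":0,"dx":0,"dz":-1.2,"dy":0,"spin":0},{"grip":0,"dx":0,"dz":-1.6,"dy":0,"spin":0}]'>/dev/null; python3 ok.py 5 && python3 -m jog '[{"grip":0,"dx":0,"dz":-0.4,"dy":0,"spin":0},{"grip":0,"dx":0,"dz":-0.8,"dy":0,"spin":0},{"grip":0,"dx":0,"dz":-1.2,"dy":0,"spin":0},{"grip":0,"dx":0,"dz":-1.6,"dy":0,"spin":0}]'>/dev/null; python3 ok.py 5 && python3 -m jog '[{"grip":0,"dx":0,"dz":-0.4,"dy":0,"spin":0},{"grip":0,"dx":0,"dz":-0.8,"dy":0,"spin":0},{"grip":0,"dx":0,"dz":-1.2,"dy":0,"spin":0},{"grip":0,"dx":0,"dz":-1.6,"dy":0,"spin":0}]'>/dev/null; python3 ok.py 5 && python3 -m jog '[{"grip":0,"dx":0,"dz":-0.2,"dy":0,"spin":0},{"grip":0,"dx":0,"dz":-0.4,"dy":0,"spin":0},{"grip":0,"dx":0,"dz":-0.6,"dy":0,"spin":0},{"grip":0,"dx":0,"dz":-0.8,"dy":0,"spin":0},{"grip":0,"dx":0,"dz":-0.8,"dy":0,"spin":0}]'>/dev/null; python3 ok.py 5
```

```text
t 27.65 x 474.63 z 35.6 F [-3.45, -1.48, -0.95]
t 28.15 x 490.59 z 35.6 F [-3.09, -2.35, 0.02]
t 28.65 x 506.63 z 35.6 F [-3.8, -2.02, -0.75]
t 29.27 x 514.56 z 35.6 F [-2.05, -1.19, -0.58]
```

```bash
python3 -m jog '[{"grip":0,"dx":0,"dz":-0.1,"dy":0,"spin":0},{"grip":0,"dx":0,"dz":-0.2,"dy":0,"spin":0},{"grip":0,"dx":0,"dz":-0.2,"dy":0,"spin":0}]'>/dev/null; python3 ok.py 5.5 && python3 -m jog '[{"grip":0,"dx":0,"dz":-0.05,"dy":0,"spin":0},{"grip":0,"dx":0,"dz":-0.05,"dy":0,"spin":0}]'>/dev/null; python3 ok.py 5.5 && python3 -m jog '[{"grip":0,"dx":0,"dz":-0.05,"dy":0,"spin":0},{"grip":0,"dx":0,"dz":-0.05,"dy":0,"spin":0}]'>/dev/null; python3 ok.py 5.5 && python3 -m jog '[{"grip":0,"dx":0,"dz":-0.05,"dy":0,"spin":0},{"grip":0,"dx":0,"dz":-0.05,"dy":0,"spin":0}]'>/dev/null; python3 ok.py 5.5 && python3 -m jog '[{"grip":0,"dx":0,"dz":-0.05,"dy":0,"spin":0},{"grip":0,"dx":0,"dz":-0.05,"dy":0,"spin":0}]'>/dev/null; python3 ok.py 5.5 && python3 -m jog '[{"grip":0,"dx":0,"dz":-0.05,"dy":0,"spin":0},{"grip":0,"dx":0,"dz":-0.05,"dy":0,"spin":0}]'>/dev/null; python3 ok.py 5.5 && python3 -m jog '[{"grip":0,"dx":0,"dz":-0.05,"dy":0,"spin":0},{"grip":0,"dx":0,"dz":-0.05,"dy":0,"spin":0}]'>/dev/null; python3 ok.py 5.5 && python3 -m jog '[{"grip":0,"dx":0,"dz":-0.05,"dy":0,"spin":0},{"grip":0,"dx":0,"dz":-0.05,"dy":0,"spin":0}]'>/dev/null; python3 ok.py 5.5
```

```text
t 29.65 x 516.47 z 35.7 F [-1.62, -2.69, 0.27]
t 29.90 x 516.92 z 35.7 F [-3.51, -1.93, -0.28]
t 30.15 x 517.42 z 35.7 F [-3.29, -2.19, -0.06]
t 30.40 x 517.91 z 35.6 F [-2.66, -2.34, 0.05]
t 30.65 x 518.44 z 35.7 F [-1.58, -2.36, -0.29]
t 30.90 x 518.96 z 35.7 F [-2.89, -2.04, -0.61]
t 31.15 x 519.43 z 35.7 F [-2.89, -1.52, 0.39]
t 31.40 x 519.95 z 35.7 F [-3.1, -2.2, -0.5]
```

```bash
python3 -m jog '[{"grip":0,"dx":0,"dz":-0.05,"dy":0,"spin":0},{"grip":0,"dx":0,"dz":-0.05,"dy":0,"spin":0}]'>/dev/null; python3 ok.py 5.5 && python3 -m jog '[{"grip":0,"dx":0,"dz":-0.05,"dy":0,"spin":0},{"grip":0,"dx":0,"dz":-0.05,"dy":0,"spin":0}]'>/dev/null; python3 ok.py 5.5 && python3 -m jog '[{"grip":0,"dx":0,"dz":-0.05,"dy":0,"spin":0},{"grip":0,"dx":0,"dz":-0.05,"dy":0,"spin":0}]'>/dev/null; python3 ok.py 5.5 && python3 -m jog '[{"grip":0,"dx":0,"dz":-0.05,"dy":0,"spin":0},{"grip":0,"dx":0,"dz":-0.05,"dy":0,"spin":0}]'>/dev/null; python3 ok.py 5.5 && python3 -m jog '[{"grip":0,"dx":0,"dz":-0.05,"dy":0,"spin":0},{"grip":0,"dx":0,"dz":-0.05,"dy":0,"spin":0}]'>/dev/null; python3 ok.py 5.5 && python3 -m jog '[{"grip":0,"dx":0,"dz":-0.05,"dy":0,"spin":0},{"grip":0,"dx":0,"dz":-0.05,"dy":0,"spin":0}]'>/dev/null; python3 ok.py 5.5 && python3 -m jog '[{"grip":0,"dx":0,"dz":-0.05,"dy":0,"spin":0},{"grip":0,"dx":0,"dz":-0.05,"dy":0,"spin":0}]'>/dev/null; python3 ok.py 5.5 && python3 -m jog '[{"grip":0,"dx":0,"dz":-0.05,"dy":0,"spin":0},{"grip":0,"dx":0,"dz":-0.05,"dy":0,"spin":0}]'>/dev/null; python3 ok.py 5.5
```

```text
t 31.65 x 520.43 z 35.6 F [-2.05, -1.4, 0.07]
t 31.90 x 520.96 z 35.7 F [-2.8, -2.3, 0.64]
t 32.15 x 521.45 z 35.7 F [-1.69, -2.71, -1.87]
t 32.40 x 521.93 z 35.7 F [-1.41, -1.8, 0.28]
t 32.65 x 522.44 z 35.7 F [-2.65, -2.29, -0.83]
t 32.90 x 522.91 z 35.6 F [-2.2, -1.69, 0.02]
t 33.15 x 523.43 z 35.6 F [-3.3, -2.47, 0.28]
t 33.40 x 523.91 z 35.6 F [-3.68, -2.58, -0.04]
```

```bash
python3 -m jog '[{"grip":0,"dx":0,"dz":-0.05,"dy":0,"spin":0},{"grip":0,"dx":0,"dz":-0.05,"dy":0,"spin":0}]'>/dev/null; python3 ok.py 5.5 && python3 -m jog '[{"grip":0,"dx":0,"dz":-0.05,"dy":0,"spin":0},{"grip":0,"dx":0,"dz":-0.05,"dy":0,"spin":0}]'>/dev/null; python3 ok.py 5.5 && python3 -m jog '[{"grip":0,"dx":0,"dz":-0.05,"dy":0,"spin":0},{"grip":0,"dx":0,"dz":-0.05,"dy":0,"spin":0}]'>/dev/null; python3 ok.py 5.5 && python3 -m jog '[{"grip":0,"dx":0,"dz":-0.05,"dy":0,"spin":0},{"grip":0,"dx":0,"dz":-0.05,"dy":0,"spin":0}]'>/dev/null; python3 ok.py 5.5 && python3 -m jog '[{"grip":0,"dx":0,"dz":-0.05,"dy":0,"spin":0},{"grip":0,"dx":0,"dz":-0.05,"dy":0,"spin":0}]'>/dev/null; python3 ok.py 5.5 && python3 -m jog '[{"grip":0,"dx":0,"dz":-0.05,"dy":0,"spin":0},{"grip":0,"dx":0,"dz":-0.05,"dy":0,"spin":0}]'>/dev/null; python3 ok.py 5.5 && python3 -m jog '[{"grip":0,"dx":0,"dz":-0.05,"dy":0,"spin":0},{"grip":0,"dx":0,"dz":-0.05,"dy":0,"spin":0}]'>/dev/null; python3 ok.py 5.5 && python3 -m jog '[{"grip":0,"dx":0,"dz":-0.05,"dy":0,"spin":0},{"grip":0,"dx":0,"dz":-0.05,"dy":0,"spin":0}]'>/dev/null; python3 ok.py 5.5
```

```text
t 33.65 x 524.36 z 35.6 F [-3.94, -2.58, -0.18]
t 33.90 x 524.61 z 35.6 F [-5.25, -1.95, 2.13]
t 34.15 x 524.81 z 35.6 F [-7.99, -1.81, 3.44]
t 34.15 x 524.81 z 35.6 F [-7.99, -1.81, 3.44]
t 34.15 x 524.81 z 35.6 F [-7.99, -1.81, 3.44]
t 34.15 x 524.81 z 35.6 F [-7.99, -1.81, 3.44]
t 34.15 x 524.81 z 35.6 F [-7.99, -1.81, 3.44]
t 34.15 x 524.81 z 35.6 F [-7.99, -1.81, 3.44]
```

```bash
python3 -m jog '[{"grip":0,"dx":0,"dz":0.3,"dy":0,"spin":0},{"grip":0,"dx":0,"dz":0.6,"dy":0,"spin":0},{"grip":0,"dx":0,"dz":0.9,"dy":0,"spin":0},{"grip":0,"dx":0,"dz":1.1,"dy":0,"spin":0}]'>/dev/null; python3 ok.py 9;python3 -m jog '[{"grip":0,"dx":0,"dz":0.3,"dy":0,"spin":0},{"grip":0,"dx":0,"dz":0.7,"dy":0,"spin":0},{"grip":0,"dx":0,"dz":0.7,"dy":0,"spin":0}]'>/dev/null; python3 ok.py 9
python3 -m jog '[{"grip":0,"dx":0,"dz":0.5,"dy":0,"spin":0},{"grip":0,"dx":0,"dz":1,"dy":0,"spin":0},{"grip":0,"dx":0,"dz":1,"dy":0,"spin":0}]'>/dev/null; python3 ok.py 9
```

```text
t 34.65 x 514.23 z 35.6 F [-2.07, 1.08, 0.66]
t 35.02 x 507.31 z 35.8 F [-0.38, 0.22, -0.25]
t 35.40 x 497.06 z 35.7 F [-0.42, -0.37, 0.18]
```

Contact was lost near the latched rest (about 513) and stays lost, so the drawer is latched. Back off, rise and check.

```bash
python3 -m jog '[{"grip":0,"dx":0,"dz":4,"dy":0,"spin":0},{"grip":0,"dx":0,"dz":6,"dy":-5,"spin":0},{"grip":0,"dx":0,"dz":6,"dy":-11,"spin":0},{"grip":0,"dx":10,"dz":8,"dy":-18,"spin":0},{"grip":0,"dx":16,"dz":10,"dy":-20,"spin":0},{"grip":0,"dx":22,"dz":11,"dy":-20,"spin":0},{"grip":0,"dx":28,"dz":11,"dy":-20,"spin":0},{"grip":0,"dx":30,"dz":11,"dy":-20,"spin":0},{"grip":0,"dx":30,"dz":11,"dy":-20,"spin":0},{"grip":0,"dx":30,"dz":11,"dy":-20,"spin":0}]'
python3 - <<'E'
from h import *
T=cam('top');S=cam('scene')
a=cv2.resize(T['color'][150:350,130:500,::-1],(740,400));b=S['color'][190:390,170:540,::-1]
cv2.imwrite('pics/end.png',np.vstack([a,cv2.copyMakeBorder(b,0,0,0,370,cv2.BORDER_CONSTANT)]))
E
```

```text
clock: 36.65
eef_pos: [387.6, 74.3, 235.7]
eef_rot: [-1.571, 0.0, 1.572]
wrist_force: [0.1, -1.1, 0.2]
finger_gap: 0.4
```

View pics/end.png

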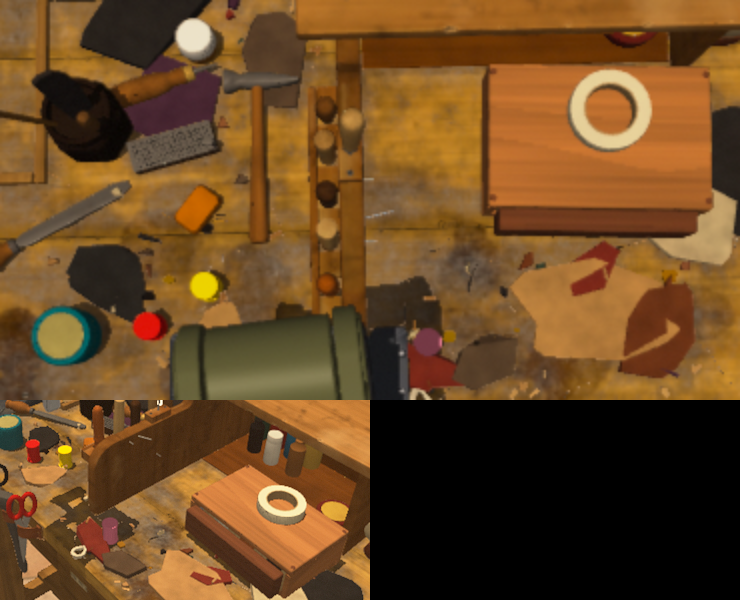

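```bash
python3 -c "
from cell import ticket;print(ticket.sign_off())"
```

```text
the job is handed in; nothing more can be done
None
```

The white spool is away in the thread box's left pocket and the drawer is latched shut. I handed the job in at about 36.7 s of the 72 s allowed.

- **Opening:** I pressed until the force rose steeply, about 14 mm past first contact. The highest reading was 7.7 N along the press and about 8.5 N in total. I then withdrew 104 mm and the drawer sprang out.
- **Spool:** I picked up the white spool and lowered it until it touched the pocket floor. The floor came out at about 18 mm, matching the description, and the picture after release showed it upright beside the other two.
- **Closing:** I pressed home to the buffer, about 11 mm past the latched rest, again peaking near 8 N (about 8.9 N in total). As I let go, contact ended near the latched rest and the drawer did not follow.
- **Last picture:** The drawer is shut. The tin, tape roll, wax and the coloured look-alike spools look to be where they started, though I judged that by eye. I could not see the spool once the drawer was closed.
- **Readings that disagreed:**
    - The cameras differed by up to about 4 mm on the spool and the pocket, so I corrected the placing from a close wrist view.
    - There was an unexplained sideways force of about 2 N during both presses.
    - I also read a brief upward force of about 8 N when gripping the spool and about 9 N when it touched the pocket floor.

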